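# Log and inspect a sealed exhibit

### The job

On the evidence desk, log an inspection by swinging the tally counter's red-posted lever all the way to its stop and letting it spring back. Then pick up the yellow inspection lamp by its black handle, lift it over the walls of the grey tray without bumping them, and bring it over the block with the red band. Finish while still holding it there, level and still, about 15 mm above that block, centred on it and lined up lengthwise with it, never touching the block; leave the other blocks, the tape roll and the phone where they lie.

Things in the scene. Friction and masses are not known exactly. Their poses are not given: they have to be found in the camera images.
- lever (a joint): Swing angle of the tally counter's lever about a vertical axis through counter_pivot: 0 at rest, 0.9 rad at its stop, growing counter-clockwise seen from above. A spring pulls it back to 0 (about 1 N at the post at rest, 3 N at the stop), so a pinched post can creep a few mm between the fingers. It is a thin steel arm with an upright red round post, 14 mm diameter, at its end, 55 mm from the axis.
- lever_post (a point): Point on the axis of the red lever post, 73 mm above the desk; the post is free from 51 mm (top of the arm) to its top at 87 mm above the desk, 14 mm in diameter. Moves with the lever.
- counter_pivot (a point): Point on the lever's vertical axis, 73 mm above the desk (same height as lever_post; hub top at 51 mm). The tally counter is a steel block fixed to the desk, 85 mm (x) by 70 mm (y), its top 40 mm above the desk; this point lies 15 mm towards its front (-x) from the block's centre. Axes are the counter's: at half swing the arm points along -x over the front edge.
- lamp_grip (a point): Centre of the lamp's black handle bar, 59 mm above the lamp's underside. The bar is 92 mm long (lamp x), 24 mm wide (y), 22 mm high, on two posts at x = +-36 mm with a 16 mm gap under it. The yellow head below is 104 mm (x) by 44 mm (y), its top 32 mm above the underside. Whole lamp 70 mm high, 0.18 to 0.35 kg, loose, standing on the desk window down. z is up.
- lamp_window (a point): Centre of the lamp's underside (violet window), 59 mm straight below lamp_grip; same axes as the lamp, x lengthwise.
- exhibit_top (a point): Centre of the top face of the target block: a brown wrapped block with a wide red band round its middle and a small white dot on top, 110 mm (x, lengthwise) by 60 mm (y) by 36 mm high, loose, 0.4 kg, lying in one of the tray's three bays. z is up.
- tray: Grey open tray fixed to the desk, 170 mm (x) by 290 mm (y), walls 70 mm high and 5 mm thick, floor 5 mm thick; two walls of the same height divide it into three bays, centred at about y = -95, 0 and +95 mm, each about 160 mm by 93 mm inside. Origin: centre of its underside.
- block_blue_top (a point): Centre of the top face of a bystander block of the same size and brown wrapping with a blue band near one end, in another bay.
- block_plain_top (a point): Centre of the top face of a bystander block of the same size with only a narrow beige band, in another bay.
- tape_roll: Bystander: roll of tan packing tape lying flat, 96 mm across, 45 mm high. Origin: centre of its underside.
- phone: Bystander: black phone lying flat, 72 mm (x) by 150 mm (y) by 9 mm. Origin: centre of its underside.

How it is judged:
By the outcome, as a careful person would: the job done as asked, in the order asked, and still so for the second after the job is handed in, while the arm keeps its last pose, push and grip.
It also fails if it takes over 64 s, if anything falls off the work surface, if the arm or the gripper's body presses on something with over 40 N, if the wrist force passes 120 N, or if a joint passes its speed limit or range.

### The arm

A 6-joint arm with a two-finger parallel gripper is mounted at the origin on the work surface. World frame = base frame: x ahead of the robot, y to its left, z up, the work surface at z = 0. Lengths are in mm, angles in rad, forces in N, time in s.
With the tool pointing down it reaches from about 375 to 925 mm from the base axis. Payload 5.7 kg.
Tool frame: the origin (TCP) lies at the very end of the fingers, on their centre line; the grasp point (between the pads) lies 19 mm behind it; z points along the fingers, y is the direction in which the jaws open and shut (so a half turn about z gives the same grasp; the last joint's range is limited). The gripper opens to 85 mm and grips with 20 to 120 N. Pads are 22 mm wide; open, the fingers measure 114 mm over their backs; the gripper's body (76 mm by 85 mm) begins 54 mm behind the grasp point. The pads swing forward as they close: fully open they stand 13 mm farther back than shut.
Start: joints at [-1.249, 0.359, 1.51, -0, 1.272, -0.115], TCP at [253.805, -543.637, 191.967] pointing down, gripper open.
Joint ranges: [-2.97, 2.97], [-1.01, 2.36], [0.21, 2.38], [-0.96, 4.11], [0.2, 2.71], [-2.98, 2.98]. Speed limits (rad/s): [2.39, 2.39, 3.14, 3.14, 3.14, 3.14].

### API

Orientations are given as [roll, pitch, yaw] about the fixed x, y, z axes, in that order (R = Rz(yaw) Ry(pitch) Rx(roll)).
In Python, from bench import manip, eyes gives the robot as it stands. The module is installed in compiled form; this text tells all that it offers.
- The arm moves only by the shell command python3 -m inch 'ROWS' [FORCE]. ROWS is JSON, one flat list of numbers, 7 for each row, row after row: the shift along the tool's x, y, z in m, then the turn, a rotation vector about the tool's x, y, z in rad, then the gripper command: -1 is shut, 1 is fully open, values between are in proportion. In form: [tx, ty, tz, wx, wy, wz, jaw, tx, ty, tz, wx, wy, wz, jaw, ...]. A call has exactly 10 rows; each row shifts and turns the commanded pose from where the row before left it, along the tool's axes as they then stand; what a row does not reach is not made up. A row lasts 1/10 s, in which the tool goes at most 50 mm and 8.59 degrees, less where a joint would pass 70% of its speed; a pose out of reach is approached as far as the arm can. A call is refused whole if a number of a shift passes 0.05 or a number of a turn 0.15, either way. A call with a gripper value outside its range is refused whole. The fingers move at their own pace and stop on an object; FORCE is the grip in N (left out, the last holds). Time passes only in rows, so rows that do not move let the fingers close, or fill a call up. It gives the time, the measured TCP pose, the force and the opening at its end, in the units of the state.
- manip.get_state(): the state, without advancing time (a new reading comes with each control period).
- eyes.camera(name): name is "scene" or "top" or "wrist"; returns a dict with "frame" (384x512x3 uint8, red, green, blue), "intrinsics" (3x3 intrinsics, pixels), "D" ([k1, k2, p1, p2, k3] as OpenCV has them; the pictures are not rectified), "T" (4x4, takes a point from camera to world coordinates). Camera axes: x right, y down, z forward; pixel columns grow to the right and rows downward; lengths in mm; the calibration is good to about 2 mm. A picture is of the moment at which its call begins. There is no depth.
- manip.sign_off(): hands the job in, once; it reports no verdict.
The state is a dict: "time_s": time; "qpos": joint angles; "qd": joint speeds; "tau": joint torques, N m; "tool_pos": TCP position; "tool_rot": TCP orientation; "wrist_force": force on the tool from outside, world axes, zero at the start; "moment": the same for the moment, N m; "width": finger opening in mm.
Only numpy, scipy, OpenCV 4.12 (cv2) and the standard library are available. Lean on these libraries where they do the work, as an engineer would, in place of code of your own. Each camera call takes 0.05 s, during which the arm holds its last target. There are 200 camera calls.

## Working session

There is one attempt and no reset: what is moved stays moved. The work goes in short steps, Python scripts to look and compute and a shell command to move; the robot and the scene stay as the last step left them, time stands still between calls to the robot, and variables do not carry over. Pictures are saved under pics/ and viewed, about 8 in all and at most 12, crops included, and the job is handed in when it is done.

```bash
mkdir -p pics
cat > h.py <<'E'
import numpy as np,cv2
from bench import manip,eyes
def snap(n,f):
    c=eyes.camera(n); cv2.imwrite(f'pics/{f}.png',c['frame'][:,:,::-1]); np.savez(f'pics/{f}.npz',**c); return c
def load(f): return np.load(f'pics/{f}.npz')
def ray(c,px,z):
    p=cv2.undistortPoints(np.array(px,float).reshape(-1,1,2),c['intrinsics'],c['D']).reshape(-1,2)
    d=np.c_[p,np.ones(len(p))]@c['T'][:3,:3].T; o=c['T'][:3,3]
    return o+d*((z-o[2])/d[:,2])[:,None]
def proj(c,P):
    Ti=np.linalg.inv(c['T']); return cv2.projectPoints(np.array(P,float).reshape(-1,1,3),cv2.Rodrigues(Ti[:3,:3])[0],Ti[:3,3],c['intrinsics'],c['D'])[0].reshape(-1,2)
def blobs(c,lo,hi,amin=30):
    h=cv2.cvtColor(c['frame'],cv2.COLOR_RGB2HSV); m=cv2.inRange(h,np.array(lo),np.array(hi))
    for k in cv2.findContours(m,cv2.RETR_EXTERNAL,cv2.CHAIN_APPROX_NONE)[0]:
        if cv2.contourArea(k)>amin: yield k
E
python3 - <<'E'
from h import *
a=snap('top','top0');b=snap('scene','sc0')
cv2.imwrite('pics/both.png',cv2.resize(np.vstack([a['frame'],b['frame']])[:,:,::-1],None,fx=.78,fy=.78))
cv2.imwrite('pics/topbig.png',cv2.resize(a['frame'][:,:,::-1],(800,600)))
print(manip.get_state()); print(a['T'],b['T'])
E
```

```text
{'time_s': 0.1, 'qpos': array([-1.24912647e+00,  3.59421978e-01,  1.51129109e+00,  3.75273312e-05,
        1.27250504e+00, -1.15114803e-01]), 'qd': array([-0.00152433,  0.00056382, -0.00274491,  0.00048202,  0.00091045,
        0.00082302]), 'tau': array([ 1.07743177e-03, -5.28652596e+01, -2.79349118e+01, -1.17846557e-04,
        4.94690845e-03, -6.67813964e-06]), 'tool_pos': array([ 253.6071923 , -543.04584477,  191.25684409]), 'tool_rot': array([-3.13998207e+00, -2.22316001e-04,  4.36773422e-01]), 'wrist_force': array([-0.98990441,  0.69262068, -0.31164373]), 'moment': array([-0.01913982,  0.00940612, -0.00676695]), 'width': 85.08796607633602}
[[ 1.32532916e-02 -9.80420243e-01  1.96470091e-01  3.75993518e+02]
 [-9.99857715e-01 -1.09436058e-02  1.28369318e-02 -1.93357038e+01]
 [-1.04354966e-02 -1.96612268e-01 -9.80425783e-01  1.07656237e+03]
 [ 0.00000000e+00  0.00000000e+00  0.00000000e+00  1.00000000e+00]] [[ 7.41143414e-02  7.08637077e-01 -7.01669835e-01  1.44350951e+03]
 [ 9.97242418e-01 -5.53627096e-02  4.94219569e-02 -7.88613556e+01]
 [-3.82411216e-03 -7.03397798e-01 -7.10786123e-01  9.15819660e+02]
 [ 0.00000000e+00  0.00000000e+00  0.00000000e+00  1.00000000e+00]]
```

View pics/topbig.png

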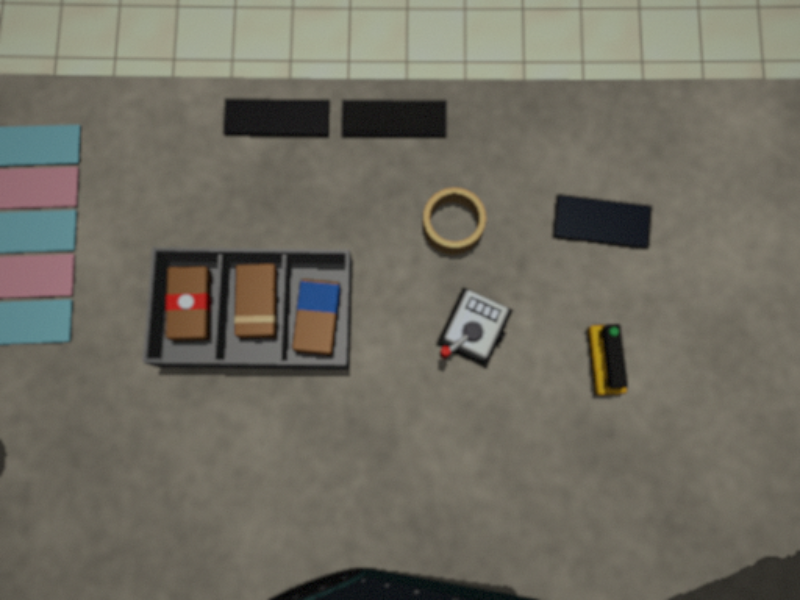

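View pics/sc0.png

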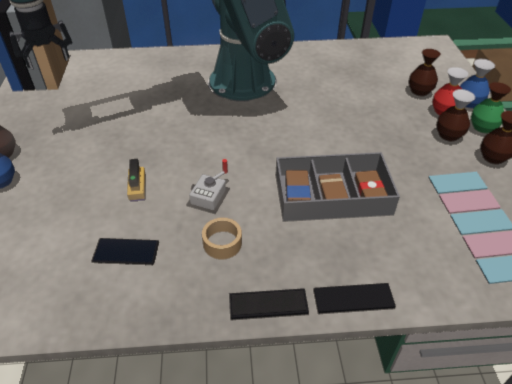

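The top view (800x600) shows the red post near (445,352), the counter hub at (473,331), the lamp at (607,360) and the red-banded block at (187,302) in the left bay. The scene view agrees. Next I'll measure them.

Run:
```python
from h import *
t=load('top0');s=load('sc0')
def show(n,c,lo,hi,z,amin=15):
    for k in blobs(c,lo,hi,amin):
        (x,y),wh,a=cv2.minAreaRect(k); bx=cv2.boxPoints(cv2.minAreaRect(k))
        w=ray(c,bx,z)[:,:2]; e1,e2=w[1]-w[0],w[2]-w[1]
        e=e1 if np.hypot(*e1)>np.hypot(*e2) else e2
        M=cv2.moments(k); cc=(M['m10']/M['m00'],M['m01']/M['m00'])
        print(n,'px',np.round(cc,1),'A',cv2.contourArea(k),'rectc',ray(c,[(x,y)],z)[0,:2].round(1),'sides',np.hypot(*e1).round(1),np.hypot(*e2).round(1),'yaw',np.degrees(np.arctan2(e[1],e[0])).round(1)%180)
for n,c in(('top',t),('sc',s)):
    show(n+' red',c,(0,150,90),(6,255,255),80); show(n+' red2',c,(174,150,90),(180,255,255),80)
    show(n+' yellow',c,(20,150,90),(30,255,255),32)
    show(n+' green',c,(50,100,60),(75,255,255),70)
    show(n+' black',c,(0,0,0),(180,255,32),70,100)
    show(n+' brown',c,(7,100,60),(17,255,255),41,100)
    show(n+' white',c,(0,0,180),(180,60,255),41)
big=cv2.resize(t['frame'][140:270,80:430],None,fx=2.28,fy=2.28,interpolation=cv2.INTER_CUBIC)
c1=cv2.resize(t['frame'][170:260,265:425],(800,450),interpolation=cv2.INTER_CUBIC)
cv2.imwrite('pics/c1.png',c1[:,:,::-1])
```

```text
top red px [284.7 224.2] A 21.5 rectc [512.5 -79.6] sides 11.0 13.3 yaw 179.9
top red px [109.5 192.8] A 69.0 rectc [578.  309.8] sides 20.1 22.9 yaw 4.099999999999994
top red px [127.9 192.3] A 67.5 rectc [580.8 272.1] sides 22.9 20.1 yaw 3.9
top yellow px [382.2 229. ] A 227.5 rectc [ 508.  -305.7] sides 18.8 101.9 yaw 0.09999999999999432
top green px [392.5 211.5] A 23.0 rectc [ 545.  -320.4] sides 11.0 11.3 yaw 177.2
top black px [247.5 376.1] A 1644.0 rectc [199.9 -20.1] sides 342.6 36.9 yaw 90.9
top black px [392.5 230.4] A 318.0 rectc [ 507.9 -317.6] sides 26.2 85.7 yaw 3.3000000000000114
top black px [197.3 173.1] A 205.5 rectc [576.5 110.8] sides 153.7 81.2 yaw 179.9
top black px [150.6 181.8] A 329.5 rectc [575.9 204.9] sides 156.1 81.3 yaw 179.8
top black px [106.4 187.1] A 525.5 rectc [575.7 299.8] sides 159.5 86.5 yaw 179.7
top black px [404.6 143.5] A 177.0 rectc [ 700.7 -310.5] sides 136.9 59.8 yaw 90.3
top black px [251.7  75.9] A 1318.0 rectc [867.8  -3.1] sides 152.9 55.9 yaw 90.4
top black px [177.1  75.4] A 1338.0 rectc [867.2 176.7] sides 155.3 53.5 yaw 90.7
top 
[... 2184 characters left out ...]
02.5 367.5] A 91.5 rectc [1093.7  425.1] sides 35.5 12.6 yaw 90.1
sc white px [ 10.4 373.4] A 376.0 rectc [1034.8 -500. ] sides 44.0 38.3 yaw 85.6
sc white px [490.3 243. ] A 813.5 rectc [804.8 528.1] sides 115.7 63.9 yaw 93.0
sc white px [469.3 200.2] A 777.5 rectc [665.9 538.8] sides 150.8 62.7 yaw 92.8
sc white px [371.6 184.2] A 30.0 rectc [591.2 305.2] sides 18.5 19.0 yaw 165.1
sc white px [462.8  94.7] A 130.0 rectc [207.2 707. ] sides 65.4 53.8 yaw 85.4
sc white px [457.4  71.7] A 109.0 rectc [ 73.6 741.4] sides 66.0 53.9 yaw 85.3
sc white px [483.6  63.5] A 89.5 rectc [ 26.8 853.9] sides 60.3 50.0 yaw 85.3
sc white px [470.4  60.9] A 16.5 rectc [  9.9 813.8] sides 17.8 35.8 yaw 157.3
```

View pics/c1.png

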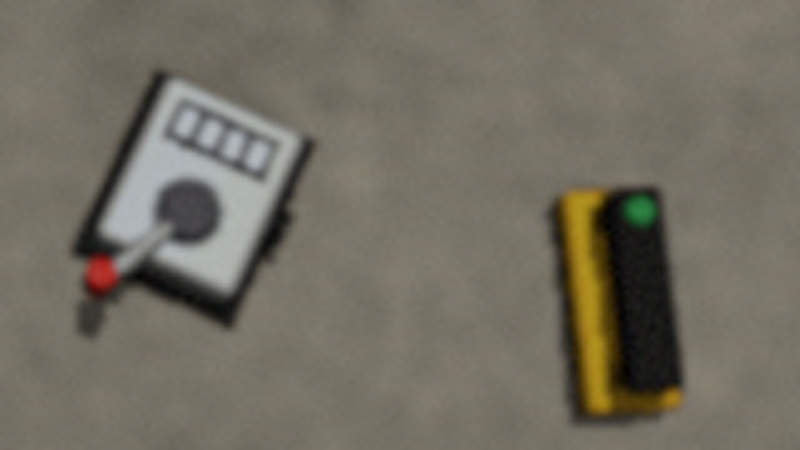

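The crop shows the hub at top-view px (302.6,212), the red post at (285,224.5) and the counter's long edge at a yaw of about -25 deg. The lamp's bar is black with a green dot at its +x end. I'll work out the lever and lamp geometry.

Run:
```python
from h import *
t=load('top0')
f=lambda x,y,z:ray(t,[(x/5+265-.4,y/5+170-.4)],z)[0,:2]
hub=f(188,210,51); post=f(101,272,85)
d=post-hub; print('hub',hub,'post',post,np.hypot(*d),np.degrees(np.arctan2(d[1],d[0])))
for a,b in(((103,238),(165,80)),((232,300),(310,143))):
    v=f(*b,40)-f(*a,40); print('edge yaw',np.degrees(np.arctan2(v[1],v[0])))
P=[f(*p,70) for p in((605,195),(657,190),(680,388),(628,392))]
print('bar',np.round(P,1),np.mean(P,0)); 
for i,j in((3,0),(2,1)):
    v=P[j]-P[i];print(np.hypot(*v),np.degrees(np.arctan2(v[1],v[0])))
for b in(-25,-28):
    r=np.radians(b);print('rest post pred',hub+55*np.array([np.cos(r+np.pi-.45),np.sin(r+np.pi-.45)]))
```

```text
hub [ 545.4770072  -121.72452986] post [511.81838483 -79.9357754 ] 53.65820402178672 128.84959833712406
edge yaw -21.17574496734125
edge yaw -26.68136050429772
bar [[ 551.4 -305.5]
 [ 553.9 -328.5]
 [ 466.  -334. ]
 [ 463.9 -311.4]] [ 508.78611178 -319.83328638]
87.71400254422949 3.878193076568836
88.1312057635012 3.5757329252320798
rest post pred [510.70282585 -79.11283766]
rest post pred [512.98060632 -77.35129547]
```

```bash
python3 -m inch '[0,0,0,0,0,0.146,-1, 0,0,0,0,0,0.146,-1, 0,0,0,0,0,0.146,-1, 0,0,0,0,0,0.146,-1, 0,0,0,0,0,0.146,-1, 0,0,0,0,0,0.146,-1, 0,-0.04,0,0,0,0.004,-1, 0,-0.045,0,0,0,0,-1, 0,-0.045,0,0,0,0,-1, 0,-0.045,0,0,0,0,-1]' 40
python3 -m inch '[0.003,-0.043,0.006,0,0,0,-1, 0.003,-0.043,0.006,0,0,0,-1, 0.003,-0.043,0.006,0,0,0,-1, 0.003,-0.043,0.006,0,0,0,-1, 0.003,-0.043,0.006,0,0,0,-1, 0.003,-0.043,0.006,0,0,0,-1, 0.003,-0.043,0.006,0,0,0,-1, 0.003,-0.043,0.006,0,0,0,-1, 0.003,-0.043,0.006,0,0,0,-1, 0.003,-0.02,0.006,0,0,0,-1]'
python3 - <<'E'
from h import *
c=snap('wrist','w1'); s=manip.get_state(); print(s['qpos'],s['tool_pos'],s['tool_rot'],s['time_s'])
h=np.array([545.5,-121.7]);r=np.array([-.903,.429]);u=np.array([-.429,-.903]);p=s['tool_pos'][:2]-h
print('radial',p@r,'s',p@u)
E
```

```text
time_s: 1.1
tool_pos: [328.9, -383.7, 191.6]
tool_rot: [-3.141, 0.001, -0.444]
wrist_force: [1.3, 0.4, 0.2]
width: -0.4
time_s: 2.1
tool_pos: [531.4, -27.5, 131.6]
tool_rot: [-3.141, 0.0, -0.441]
wrist_force: [0.6, -1.6, 0.2]
width: 0.3
[-0.18072709  0.32933017  1.72838027  0.00252563  1.08399197  1.82963274] [532.24511926 -26.27661172 130.71797382] [-3.13946334e+00  6.78698546e-04 -4.40744400e-01] 2.15
radial 52.9057908758493 s -80.48097577843089
```

View pics/w1.png

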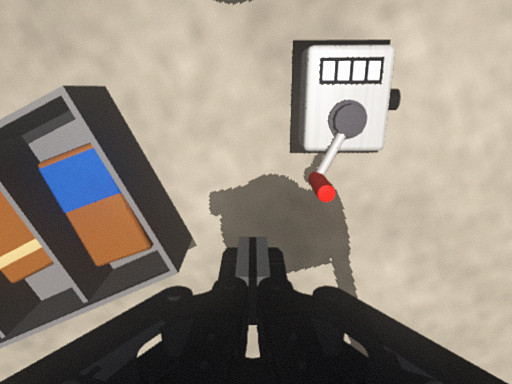

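The wrist view shows the counter squared with the tool (yaw right), the post top at (326,194) and the hub at (347,118).

```bash
python3 - <<'E'
from h import *
c=load('w1')
p=ray(c,[(326,194)],87)[0];h=ray(c,[(347,118)],51)[0];print(p,h,np.hypot(*(p-h)[:2]))
a,b=ray(c,[(304,46),(302,150)],40);d=a-b;print(np.degrees(np.arctan2(d[1],d[0])))
d=(p-h)[:2];print(np.degrees(np.arctan2(d[1],d[0])))
E
python3 -m inch '[0,0,0.014,0,0,0,-1, 0,0,0.015,0,0,0,-1, 0,0,0.015,0,0,0,-1, 0,0,0.015,0,0,0,-1, 0,0,0.014,0,0,0,-1, 0,0.004,0,0,0,0,-1, 0,0.004,0,0,0,0,-1, 0,0.004,0,0,0,0,-1, 0,0.004,0,0,0,0,-1, 0,0,0,0,0,0,-1]'
```

```text
[511.4826533  -78.72215528  87.        ] [ 549.49436064 -119.78945607   51.        ] 55.95903044675962
-23.629709193361798
132.78720597858262
time_s: 3.15
tool_pos: [523.6, -45.8, 59.6]
tool_rot: [-3.141, -0.001, -0.444]
wrist_force: [-0.2, -0.8, 0.1]
width: 0.2
```

```bash
python3 -m inch '[0,0.005,0,0,0,0,-1, 0,0.005,0,0,0,0,-1, 0,0.005,0,0,0,0,-1, 0,0.005,0,0,0,0,-1, 0,0.005,0,0,0,0,-1, 0,0.005,0,0,0,0,-1, 0,0.005,0,0,0,0,-1, 0,0.005,0,0,0,0,-1, 0,0.005,0,0,0,0,-1, 0,0,0,0,0,0,-1]'
python3 - <<'E'
from h import *
c=snap('top','t2'); c=snap('wrist','w2'); s=manip.get_state(); print(s['tool_pos'],s['wrist_force'])
for k in blobs(load('t2'),(0,150,60),(6,255,255),4): print(ray(load('t2'),k.reshape(-1,2).mean(0),80).round(1),cv2.contourArea(k))
E
```

```text
time_s: 4.15
tool_pos: [503.9, -86.3, 59.0]
tool_rot: [3.142, 0.0, -0.444]
wrist_force: [-0.9, 0.4, -0.7]
width: -0.0
[504.14852004 -85.83726805  59.01012382] [-0.79567376  0.37384166  0.8103472 ]
[[578.8 312.   80. ]] 77.0
[[579.7 270.6  80. ]] 77.0
```

View pics/w2.png

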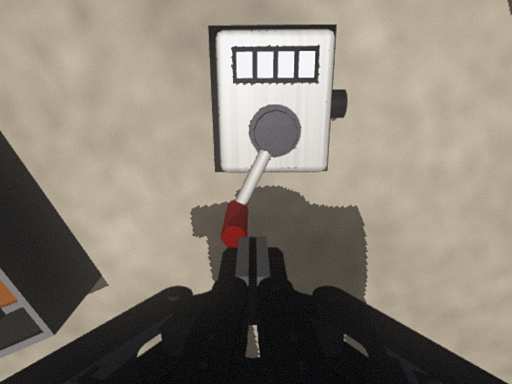

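The wrist view shows the lever still at rest, with the post top at (234,235) and the post now on the other side of the fingertips (252,245). The fingers look to have passed outside it, so I'll check where things really are.

Run:
```python
from h import *
h=np.array([545.5,-121.7]);r=np.array([-.903,.429]);u=np.array([-.429,-.903])
for n,px in(('w1',dict(top=(326,194,87),hub=(347,118,51))),('w2',dict(top=(234,236,87),hub=(275,130,51),base=(246,203,51)))):
    c=load(n);print(c['T'].round(3))
    for k,v in px.items():
        p=ray(c,[v[:2]],v[2])[0];print(n,k,p.round(1),'rad,s',(p[:2]-h)@r,(p[:2]-h)@u)
print(proj(load('w2'),[(504.1,-85.8,59),(504.1,-85.8,80)]), proj(load('w1'),[(532.2,-26.3,130.7)]))
```

```text
[[-4.26000e-01 -8.62000e-01 -2.76000e-01  6.02670e+02]
 [-9.05000e-01  4.06000e-01  1.30000e-01 -6.14130e+01]
 [-0.00000e+00  3.05000e-01 -9.52000e-01  3.13781e+02]
 [ 0.00000e+00  0.00000e+00  0.00000e+00  1.00000e+00]]
w1 top [511.5 -78.7  87. ] rad,s 49.155159454667235 -24.215552043486056
w1 hub [ 549.5 -119.8   51. ] rad,s -2.787284310396945 -3.4388018872220263
[[-4.29000e-01 -8.60000e-01 -2.76000e-01  5.75275e+02]
 [-9.03000e-01  4.08000e-01  1.30000e-01 -1.19990e+02]
 [ 1.00000e-03  3.05000e-01 -9.52000e-01  2.41250e+02]
 [ 0.00000e+00  0.00000e+00  0.00000e+00  1.00000e+00]]
w2 top [512.2 -79.6  87. ] rad,s 48.12967474480269 -23.754162217019516
w2 hub [ 548.2 -122.    51. ] rad,s -2.5143435972002917 -0.8963278980950609
w2 base [514.6 -87.   51. ] rad,s 42.753010756862295 -18.061868867841177
[[251.42180155 222.87894014]
 [251.35643443 238.12594483]] [[249.49073895 221.922737  ]]
```

Run:
```python
from h import *
c=snap('scene','s2'); s=manip.get_state();p=s['tool_pos'];print(p,proj(c,[p]), proj(load('t2'),[p]))
f=c['frame'].copy();x,y=proj(c,[p])[0];f[int(y+.5),int(x+.5)]=(0,255,255)
a=cv2.resize(f[110:230,150:290],None,fx=4,fy=4,interpolation=cv2.INTER_NEAREST)
t=load('t2');g=t['frame'].copy();x,y=proj(t,[p])[0];g[int(y+.5),int(x+.5)]=(0,255,255)
b=cv2.resize(g[170:290,240:300],None,fx=4,fy=4,interpolation=cv2.INTER_NEAREST)
cv2.imwrite('pics/cmp.png',np.hstack([a,b])[:,:,::-1])
```

```text
[504.21542833 -85.73008922  59.02464044] [[221.49807873 165.03577596]] [[286.68025106 228.95071683]]
```

View pics/cmp.png

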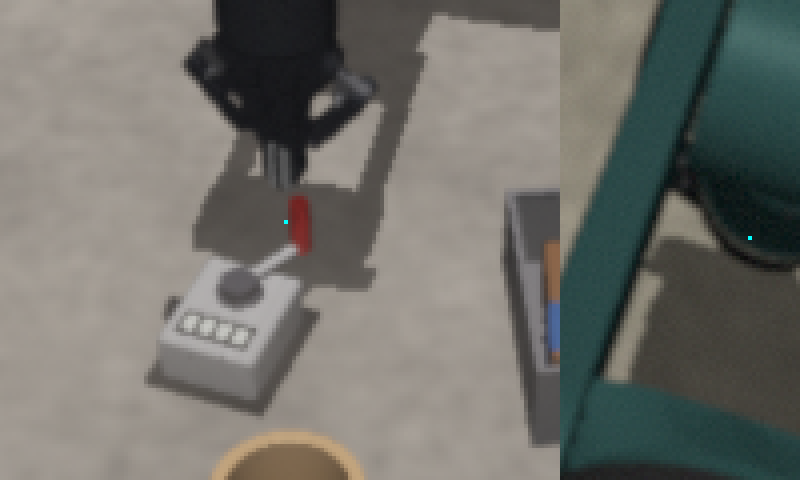

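The scene crop puts the fingertips at about (280,188), while the reported TCP (cyan) projects to (286,222). The real tips sit higher or further back than the TCP. I'll triangulate them.

Run:
```python
from h import *
w=load('w2');s=load('s2')
def tri(pw,ps):
    a=[];b=[]
    for c,p in((w,pw),(s,ps)):
        o=c['T'][:3,3];d=ray(c,[p],0)[0]-o;d/=np.linalg.norm(d);M=np.eye(3)-np.outer(d,d);a.append(M);b.append(M@o)
    X=np.linalg.lstsq(np.vstack(a),np.hstack(b),rcond=None)[0];return X.round(1),np.round([proj(w,[X])[0]-pw,proj(s,[X])[0]-ps],1).tolist()
print('tip',tri((252,237),(220.5,156.8)))
print('post top (check)',tri((234,236),(225,159.5)))
P=np.array([504.2,-85.7,59]);ex=np.array([.903,-.429,0])
for d in(0,15,25,35): print(d,proj(s,[P+[0,0,d],P+[0,0,d]+11*ex]).round(1).tolist(),proj(w,[P+[0,0,d],P+[0,0,d]+11*ex]).round(1).tolist())
```

```text
tip (array([509.7, -88. ,  92.9]), [[-1.5, 1.6], [-0.4, 0.2]])
post top (check) (array([509.5, -76.8,  82. ]), [[-1.8, 2.1], [-0.5, 0.3]])
0 [[221.5, 165.0], [219.9, 167.6]] [[251.2, 222.8], [251.2, 206.0]]
15 [[221.3, 160.9], [219.6, 163.5]] [[251.1, 233.4], [251.1, 215.4]]
25 [[221.1, 158.1], [219.4, 160.7]] [[251.1, 241.3], [251.1, 222.5]]
35 [[220.9, 155.2], [219.2, 157.8]] [[251.0, 250.3], [251.0, 230.5]]
```

The tips triangulate to z≈93, about 30 mm above the reported TCP, so they passed over the post. I'll go back, lower by 30 mm and try again.

```bash
python3 -m inch '[0,-0.015,0,0,0,0,-1, 0,-0.015,0,0,0,0,-1, 0,-0.015,0,0,0,0,-1, 0,0,0.01,0,0,0,-1, 0,0,0.01,0,0,0,-1, 0,0,0.01,0,0,0,-1, 0,0.01,0,0,0,0,-1, 0,0.01,0,0,0,0,-1, 0,0.01,0,0,0,0,-1, 0,0,0,0,0,0,-1]'
python3 - <<'E'
from h import *
c=snap('wrist','w3'); s=manip.get_state(); print(s['tool_pos'],s['wrist_force'],s['moment'])
for k in blobs(c,(0,150,60),(6,255,255),20): print(k.reshape(-1,2).mean(0),cv2.boundingRect(k))
E
```

```text
time_s: 5.3
tool_pos: [509.6, -73.6, 29.1]
tool_rot: [3.142, 0.001, -0.445]
wrist_force: [-0.2, 2.7, -1.6]
width: -0.1
[510.26522178 -73.14129566  29.2454396 ] [ 1.34033813  1.6835731  -1.07892449] [ 0.30611626 -0.03692404 -0.04501468]
[294.68831169 257.64935065] (277, 227, 37, 62)
```

View pics/w3.png

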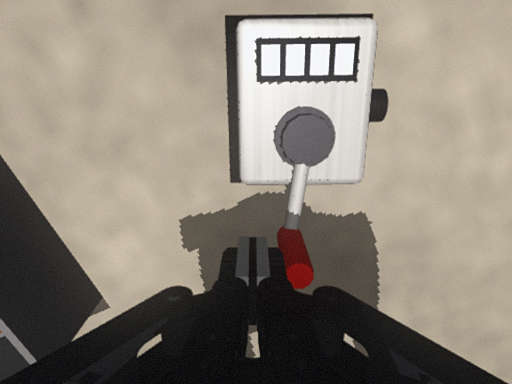

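The post is now being pushed, with its top at (300,275) against the finger at (270,262). I'll carry on to the stop.

```bash
python3 -m inch '[0,0.004,0,0,0,0,-1, 0,0.004,0,0,0,0,-1, 0,0.004,0,0,0,0,-1, 0,0.004,0,0,0,0,-1, 0,0.004,0,0,0,0,-1, 0,0.002,0,0,0,0,-1, 0,0.002,0,0,0,0,-1, 0,0.002,0,0,0,0,-1, 0,0.002,0,0,0,0,-1, 0,0,0,0,0,0,-1]'
python3 - <<'E'
from h import *
c=snap('wrist','w4'); s=manip.get_state(); print(s['tool_pos'],s['wrist_force'],s['moment'])
for k in blobs(c,(0,150,60),(6,255,255),20):
    k=k.reshape(-1,2); b=cv2.boundingRect(k); print(b); p=ray(c,[(k[:,0].mean(),b[1]+b[3]-11)],87)[0]; print('post top approx',p, np.degrees(np.arctan2(p[1]+121,p[0]-547))%360,'rest 129-131')
E
```

```text
time_s: 6.35
tool_pos: [499.7, -98.0, 29.2]
tool_rot: [-3.141, -0.002, -0.443]
wrist_force: [3.7, 1.0, -1.3]
width: -0.2
[499.62288169 -97.8984316   29.22619554] [ 4.41527674  1.36950782 -1.1948761 ] [ 0.36577502 -0.58063742  0.02957699]
(277, 223, 37, 63)
post top approx [ 491.4906381  -115.11083902   87.        ] 173.9439663464465 rest 129-131
```

```bash
python3 -m inch '[0,0.002,0,0,0,0,-1, 0,0.001,0,0,0,0,-1, 0,0.001,0,0,0,0,-1, 0,0.001,0,0,0,0,-1, 0,0.001,0,0,0,0,-1, 0,0.001,0,0,0,0,-1, 0,0.001,0,0,0,0,-1, 0,0.001,0,0,0,0,-1, 0,0.001,0,0,0,0,-1, 0,0,0,0,0,0,-1]'
cat > f.py <<'E'
from h import *
c=snap('wrist','w5'); s=manip.get_state(); print(s['tool_pos'],s['wrist_force'],s['moment'])
for k in blobs(c,(0,150,60),(6,255,255),20):
    k=k.reshape(-1,2); b=cv2.boundingRect(k); print(b); p=ray(c,[(k[:,0].mean(),b[1]+b[3]-11)],87)[0]; print('post top approx',p, np.degrees(np.arctan2(p[1]+121,p[0]-547))%360)
E
python3 f.py
```

```text
time_s: 7.4
tool_pos: [497.1, -103.7, 29.3]
tool_rot: [-3.136, -0.002, -0.446]
wrist_force: [12.7, 17.5, -2.4]
width: -0.0
[ 497.11397514 -103.65594653   29.28917337] [13.10123078 17.58006905 -1.78818785] [ 2.87834291 -1.95521675  0.10358411]
(276, 219, 36, 62)
post top approx [ 491.34615435 -121.30661036   87.        ] 180.31565297581375
```

The force jumped to 22 N at a swing of about 0.89 rad, against a 3 N spring, so the lever is on its stop. Backing off now so it can spring back.

```bash
python3 -m inch '[0,-0.004,0,0,0,0,-1, 0,-0.008,0,0,0,0,-1, 0,-0.009,0,0,0,0,-1, 0,-0.009,0,0,0,0,-1, 0,-0.009,0,0,0,0,-1, 0,-0.009,0,0,0,0,-1, 0,-0.009,0,0,0,0,-1, 0,-0.009,0,0,0,0,-1, 0,-0.009,0,0,0,0,-1, 0,0,-0.02,0,0,0,-1]'
python3 f.py
```

```text
time_s: 8.45
tool_pos: [524.8, -37.3, 47.3]
tool_rot: [3.141, 0.005, -0.442]
wrist_force: [-0.6, 0.2, 0.6]
width: -0.1
[527.42294477 -38.11502684  51.04353405] [ 0.22587625 -0.47762923  1.96861508] [-0.05512595 -0.06360332  0.04575167]
(312, 203, 42, 53)
post top approx [513.08409646 -75.04651162  87.        ] 126.42912487960875
```

The lever is back at its rest angle. Next is the lamp.

```bash
python3 -m inch '[0,0,-0.033,0,0,-0.1265,-1, 0,0,-0.033,0,0,-0.1265,-1, 0,0,-0.033,0,0,-0.1265,1, 0,0,-0.033,0,0,-0.1265,1, -0.0059,0.0466,0,0,0,0,1, -0.0059,0.0466,0,0,0,0,1, -0.0059,0.0466,0,0,0,0,1, -0.0059,0.0466,0,0,0,0,1, -0.0059,0.0466,0,0,0,0,1, -0.0059,0.0466,0,0,0,0,1]'
python3 - <<'E'
from h import *
c=snap('wrist','w6'); s=manip.get_state(); print(s['tool_pos'],s['tool_rot'],s['qpos'],s['width'])
print(proj(c,[s['tool_pos']]))
E
```

```text
time_s: 9.5
tool_pos: [508.3, -321.8, 180.8]
tool_rot: [-3.142, 0.0, 0.063]
wrist_force: [1.4, 0.2, 1.0]
width: 85.4
[ 508.50435419 -330.23971179  181.00404983] [ 3.13459858e+00 -5.98744064e-04  5.99870543e-02] [-0.68662516  0.37481719  1.51406676 -0.00498519  1.24752287  0.82575761] 85.47797330997086
[[264.99581367 223.1693492 ]]
```

View pics/w6.png

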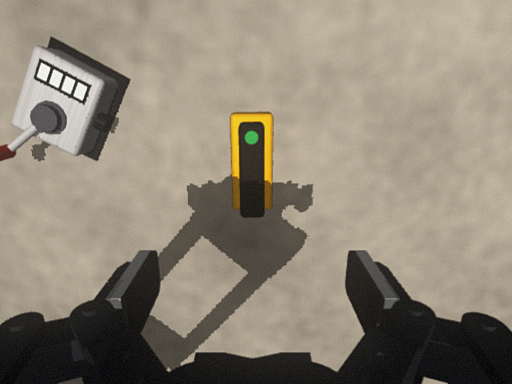

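The wrist view shows the lamp's bar from (240,122) to (264,216), lined up with the tool axis and centred between the open fingers, with the green dot at (251,138).

Run:
```python
from h import *
c=load('w6');q=ray(c,[(240,122),(264,122),(264.5,216),(241,216)],70)[:,:2];print(q.round(1),q.mean(0))
v=(q[0]+q[1]-q[2]-q[3])/2;print(np.hypot(*v),np.degrees(np.arctan2(v[1],v[0])))
print('dot',ray(c,[(251,138)],70)[0])
k=max(blobs(c,(20,150,60),(32,255,255),20),key=cv2.contourArea);b=cv2.boundingRect(k);print(b)
s=manip.get_state();print(s['tool_pos'],s['tool_rot'])
c=snap('wrist','w7');s=manip.get_state();print(s['tool_pos'])
h=cv2.cvtColor(c['frame'],cv2.COLOR_RGB2HSV);m=(h[80:240,170:330,2]<45).astype(np.uint8)
k=max(cv2.findContours(m,cv2.RETR_EXTERNAL,cv2.CHAIN_APPROX_NONE)[0],key=cv2.contourArea)
r=cv2.minAreaRect(k);print(r)
bx=cv2.boxPoints(r)+[170,80];w=ray(c,bx,70)[:,:2];print(w.round(1),w.mean(0))
```

```text
[[ 556.9 -308.5]
 [ 558.3 -329.9]
 [ 468.2 -337.1]
 [ 466.8 -314.2]] [ 512.53234198 -322.42728992]
90.33344858698287 4.0780497658111265
dot [ 543.31088693 -319.2086408    70.        ]
(230, 113, 43, 71)
[ 508.50435419 -330.23971179  181.00404983] [ 3.13459858e+00 -5.98744064e-04  5.99870543e-02]
[ 508.70702383 -326.42410213  180.83590283]
((72.5, 118.0), (36.0, 23.0), 90.0)
[[ 503.  -312. ]
 [ 504.2 -333.7]
 [ 467.7 -335.9]
 [ 466.4 -313.5]] [ 485.35016616 -323.77800575]
```

Run:
```python
from h import *
c=load('w7');s=manip.get_state();print(s['tool_pos'],s['tool_rot'])
print(c['intrinsics'][0,0])
T=c['T'];P=s['tool_pos'];ex=T[:3,0]*0+np.array([np.cos(.063),np.sin(.063),0]);ey=np.array([np.sin(.063),-np.cos(.063),0])
for d in(10,20,30,40,50):
    print(d,*[proj(c,[P+[0,0,d]+a*ex+b*ey])[0].round(0).tolist() for a in(-11,11) for b in(-42.5,42.5)])
f=c['frame'];g=cv2.cvtColor(f,cv2.COLOR_RGB2GRAY)
cv2.imwrite('pics/w7c.png',cv2.resize(f[200:350,70:440],None,fx=2,fy=2)[:,:,::-1])
```

```text
[ 508.70702383 -326.42410213  180.83590283] [ 3.13775598e+00 -8.09857841e-04  5.80470253e-02]
322.87579620678616
10 [173.0, 246.0] [317.0, 245.0] [170.0, 211.0] [319.0, 211.0]
20 [169.0, 254.0] [320.0, 253.0] [166.0, 218.0] [323.0, 217.0]
30 [165.0, 263.0] [324.0, 262.0] [161.0, 226.0] [327.0, 225.0]
40 [160.0, 274.0] [328.0, 273.0] [156.0, 234.0] [331.0, 233.0]
50 [154.0, 285.0] [333.0, 284.0] [150.0, 243.0] [337.0, 242.0]
```

View pics/w7c.png

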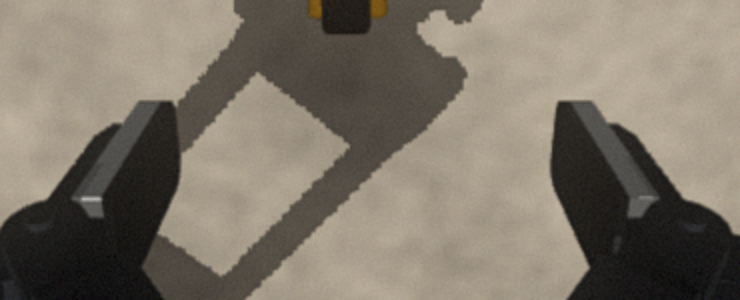

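The fingertip spacing of 191 px puts the open tips roughly 50 mm above the reported TCP, in line with the 33–40 mm seen when shut. I'll descend in stages and check.

```bash
python3 -m inch '[0,0,0.02,0,0,0,1, 0,0,0.02,0,0,0,1, 0,0,0.02,0,0,0,1, 0,0,0.02,0,0,0,1, 0,0,0.02,0,0,0,1, 0,0,0.02,0,0,0,1, 0,0,0,0,0,0,1, 0,0,0,0,0,0,1, 0,0,0,0,0,0,1, 0,0,0,0,0,0,1]'
python3 - <<'E'
from h import *
a=manip.get_state();c=snap('wrist','w8');d=snap('scene','s8'); s=manip.get_state(); print(a['tool_pos'],s['tool_pos'],s['tool_rot'])
A=c['frame'];B=cv2.resize(d['frame'][100:220,60:180],(384,384),interpolation=cv2.INTER_CUBIC)
cv2.imwrite('pics/w8c.png',cv2.resize(np.hstack([A,B])[:,:,::-1],(800,343)))
print(proj(d,[s['tool_pos']]))
E
```

```text
time_s: 10.6
tool_pos: [509.6, -320.6, 62.2]
tool_rot: [3.14, -0.002, 0.063]
wrist_force: [0.3, 0.2, 0.0]
width: 85.6
[ 509.55733944 -320.55168137   62.23894306] [ 509.27381404 -320.45172087   61.95808586] [ 3.14053629e+00 -1.21859973e-03  6.27697835e-02]
[[133.12204243 170.17923629]]
```

View pics/w8c.png

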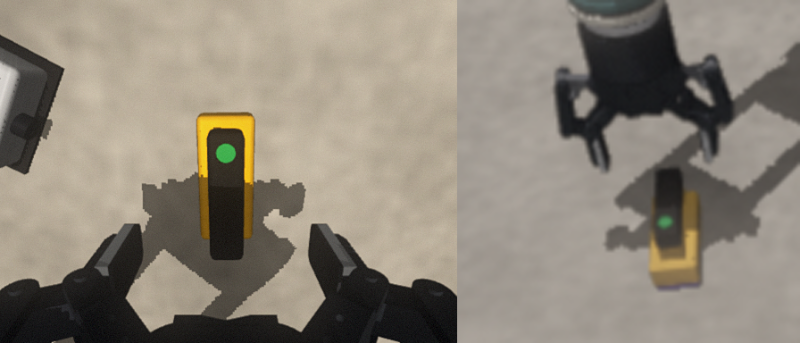

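The composite shows the bar (wrist part x≈226) midway between the fingers (141 and 309), with the tips still well above the lamp.

```bash
python3 - <<'E'
from h import *
c=load('w8');k=800/896
q=ray(c,np.array([(208,128),(243,128),(243,260),(209,260)])/k,70)[:,:2];print(q.round(1),q.mean(0))
print('dot',ray(c,[(226/k,153/k)],70)[0])
P=np.array([509.4,-320.5,62.1]);ex=np.array([np.cos(.063),np.sin(.063),0]);ey=np.array([np.sin(.063),-np.cos(.063),0])
for d in(30,40,50,60): print(d,[proj(c,[P+[0,0,d]+11*ex+b*ey])[0].round(0).tolist() for b in(-42.5,42.5)])
print('seen',np.array([(141,225),(309,225)])/k)
E
python3 -m inch '[0,0,0.005,0,0,0,1, 0,0,0.007,0,0,0,1, 0,0,0.007,0,0,0,1, 0,0,0.007,0,0,0,1, 0,0,0.007,0,0,0,1, 0,0,0.005,0,0,0,1, 0,0,0.005,0,0,0,1, 0,0,0,0,0,0,1, 0,0,0,0,0,0,1, 0,0,0,0,0,0,1]'
```

```text
[[ 558.7 -307.5]
 [ 560.  -328.7]
 [ 466.9 -336.4]
 [ 465.4 -312.5]] [ 512.72865969 -321.29947636]
dot [ 543.74034975 -319.44849066   70.        ]
30 [[168.0, 226.0], [334.0, 226.0]]
40 [[163.0, 235.0], [339.0, 234.0]]
50 [[158.0, 244.0], [344.0, 244.0]]
60 [[151.0, 255.0], [351.0, 255.0]]
seen [[157.92 252.  ]
 [346.08 252.  ]]
time_s: 11.7
tool_pos: [509.0, -320.3, 18.3]
tool_rot: [3.141, -0.0, 0.063]
wrist_force: [0.5, -0.5, 0.1]
width: 85.4
```

```bash
python3 -m inch '[0.001,0,0.005,0,0,0,1, 0.001,0,0.005,0,0,0,1, 0,0,0.004,0,0,0,1, 0,0,0,0,0,0,0.2, 0,0,0,0,0,0,0, 0,0,0,0,0,0,-1, 0,0,0,0,0,0,-1, 0,0,0,0,0,0,-1, 0,0,0,0,0,0,-1, 0,0,0,0,0,0,-1]' 60
python3 - <<'E'
from h import *
c=snap('wrist','w9');d=snap('scene','s9'); s=manip.get_state(); print(s['tool_pos'],s['tool_rot'],s['width'],s['wrist_force'])
A=c['frame'];B=cv2.resize(d['frame'][120:210,90:180],(384,384),interpolation=cv2.INTER_CUBIC)
cv2.imwrite('pics/w9c.png',cv2.resize(np.hstack([A,B])[:,:,::-1],(800,343)))
E
```

```text
time_s: 12.7
tool_pos: [510.9, -320.1, 4.3]
tool_rot: [3.141, -0.0, 0.063]
wrist_force: [0.3, 0.4, 2.4]
width: 22.9
[ 510.92168222 -320.15673931    4.29552205] [ 3.14124464e+00 -4.33438443e-04  6.27996082e-02] 23.173253795376475 [-0.20744392  0.12033819  2.55322212]
```

View pics/w9c.png

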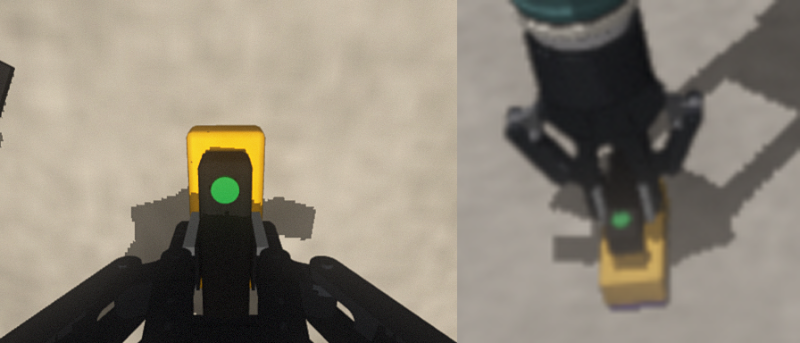

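The grasp is good: the jaw opening of 23 mm matches the 24 mm bar, and the pads sit on the bar above the head. Lifting.

```bash
python3 -m inch '[0,0,-0.004,0,0,0,-1, 0,0,-0.012,0,0,0,-1, 0,0,-0.02,0,0,0,-1, 0,0,-0.022,0,0,0,-1, 0,0,-0.022,0,0,0,-1, 0,0,-0.022,0,0,0,-1, 0,0,-0.022,0,0,0,-1, 0,0,-0.016,0,0,0,-1, 0,0,-0.01,0,0,0,-1, 0,0,0,0,0,0,-1]'
python3 - <<'E'
from h import *
for n in('w9','w10'):
    c=load(n) if n=='w9' else snap('wrist',n)
    for k in blobs(c,(50,100,60),(75,255,255),20): M=cv2.moments(k);print('green',M['m10']/M['m00'],M['m01']/M['m00'])
    for k in blobs(c,(20,150,60),(32,255,255),200): print('yellow',cv2.boundingRect(k))
s=manip.get_state();print(s['tool_pos'],s['width'],s['wrist_force'],s['moment'])
E
```

```text
time_s: 13.8
tool_pos: [511.4, -320.5, 155.7]
tool_rot: [3.14, -0.002, 0.063]
wrist_force: [0.9, 0.7, -1.9]
width: 23.4
green 251.51523178807946 212.56843267108167
yellow (210, 145, 86, 93)
green 251.50731382978722 212.55851063829786
yellow (209, 144, 87, 95)
[ 510.80676634 -319.95849544  154.46844303] 22.994955999687548 [-0.46632591  0.84334468 -3.72394601] [ 0.01515249 -0.01204744  0.00392194]
```

```bash
python3 -m inch '[0.001,-0.01,0,0,0,0,-1, 0.001,-0.02,0,0,0,0,-1, 0.002,-0.033,0,0,0,0,-1, 0.002,-0.04,0,0,0,0,-1, 0.002,-0.04,0,0,0,0,-1, 0.002,-0.04,0,0,0,0,-1, 0.002,-0.04,0,0,0,0,-1, 0.002,-0.04,0,0,0,0,-1, 0.002,-0.04,0,0,0,0,-1, 0.002,-0.04,0,0,0,0,-1]'
python3 -m inch '[0.001,-0.04,0,0,0,0,-1, 0.001,-0.04,0,0,0,0,-1, 0.001,-0.04,0,0,0,0,-1, 0.001,-0.04,0,0,0,0,-1, 0.001,-0.04,0,0,0,0,-1, 0.001,-0.035,0,0,0,0,-1, 0.001,-0.025,0,0,0,0,-1, 0.001,-0.015,0,0,0,0,-1, 0,-0.006,0,0,0,0,-1, 0,0,0,0,0,0,-1]'
python3 -m inch '[0,0,0,0,0,0,-1, 0,0,0,0,0,0,-1, 0,0,0,0,0,0,-1, 0,0,0,0,0,0,-1, 0,0,0,0,0,0,-1, 0,0,0,0,0,0,-1, 0,0,0,0,0,0,-1, 0,0,0,0,0,0,-1, 0,0,0,0,0,0,-1, 0,0,0,0,0,0,-1]'
python3 - <<'E'
from h import *
c=snap('wrist','w11');s=manip.get_state();print(s['tool_pos'],s['tool_rot'],s['width'],s['qpos'])
for k in blobs(c,(50,100,60),(75,255,255),20): M=cv2.moments(k);print('green',M['m10']/M['m00'],M['m01']/M['m00'])
cv2.imwrite('pics/w11b.png',cv2.resize(c['frame'],(800,600))[:,:,::-1])
E
```

```text
time_s: 14.85
tool_pos: [505.0, 26.6, 153.3]
tool_rot: [-3.141, 0.002, 0.063]
wrist_force: [0.1, 0.9, -2.4]
width: 22.8
time_s: 15.85
tool_pos: [496.6, 304.6, 153.6]
tool_rot: [3.141, 0.001, 0.064]
wrist_force: [0.7, 0.6, -1.8]
width: 22.8
time_s: 16.85
tool_pos: [497.5, 304.5, 154.0]
tool_rot: [-3.142, 0.0, 0.063]
wrist_force: [0.2, 0.4, -2.6]
width: 22.9
[497.46210175 304.51909009 154.0292127 ] [-3.14150862e+00  4.71924963e-05  6.28729872e-02] 23.14004032593247 [4.30830007e-01 3.71378829e-01 1.59301151e+00 1.03282964e-04
 1.17721612e+00 1.93871374e+00]
green 251.56845637583893 212.66890380313197
```

View pics/w11b.png

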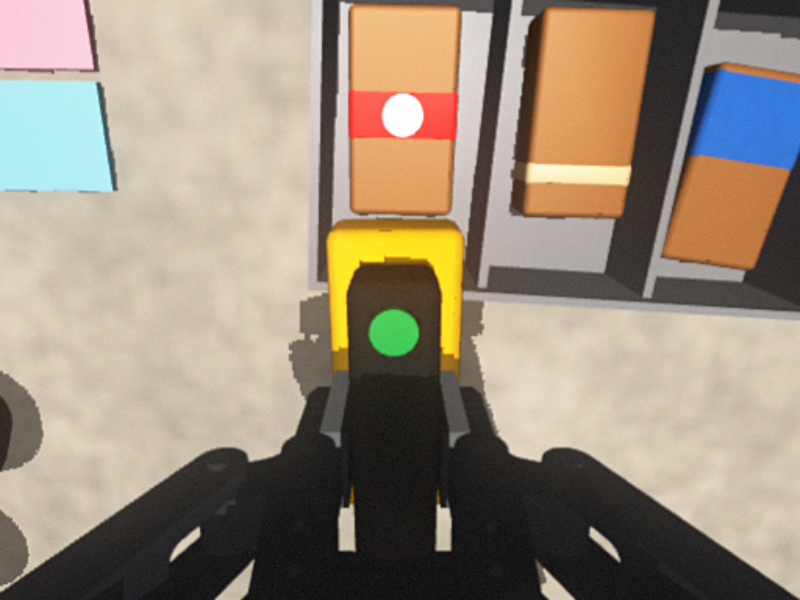

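The wrist view (800x600) shows the target block top with corners at about (350,5), (461,7), (451,213) and (350,213), and its white dot at (403,115). The lamp hangs level, its head front edge at y≈225 and the green dot at (394,332).

Run:
```python
from h import *
c=load('w11');k=1.5625;yaw=.0629;P=np.array([497.46,304.52])
f=lambda pts,z:ray(c,np.array(pts)/k-.2,z)[:,:2]
q=f([(350,5),(461,7),(451,213),(350,213)],41);print('blk',q.round(1).tolist(),q.mean(0))
for a,b in((3,0),(2,1)):
    v=q[a]*-1+q[b];print(np.hypot(*v),np.degrees(np.arctan2(v[1],v[0])))
print('dot',f([(403,115)],41)); b=f([(349,91),(349,138),(457,92),(456,137)],41);print('band',b.mean(0).round(1))
# subpixel side edges via masks on the original
h=cv2.cvtColor(c['frame'],cv2.COLOR_RGB2HSV)
m=((h[...,0]<18)|(h[...,0]>175))&(h[...,1]>130)&(h[...,2]>120)
L=[];R=[]
for y in range(10,130,3):
    x=np.where(m[y,215:300])[0]+215
    L.append((x.min()-.5,y));R.append((x.max()+.5,y))
for n,e in(('L',L),('R',R)):
    w=ray(c,e,41)[:,:2];fit=np.polyfit(w[:,0],w[:,1],1);print(n,'yaw',np.degrees(np.arctan(fit[0])),'y at 587',np.polyval(fit,587))
R2=np.array([[np.cos(yaw),np.sin(yaw)],[np.sin(yaw),-np.cos(yaw)]])
z=154.03-4.3
for n,p,zz in(('headfront',[(340,228),(452,228)],z+32),('headsides',[(330,300),(461,300)],z+32),('green',[(394,332)],z+70),('barfront',[(360,266),(430,266)],z+70)):
    print(n,((f(p,zz)-P)@R2.T).round(1).tolist())
```

```text
blk [[639.5, 335.9], [642.3, 278.4], [536.0, 273.2], [532.2, 332.0]] [587.50325901 304.87955345]
107.40129655246189 2.108982643640032
106.47711270453273 2.809486276416868
dot [[587.79333893 304.82962366]]
band [587.9 305. ]
L yaw 2.0657295665868376 y at 587 334.4597632875233
R yaw 2.5557668774392033 y at 587 275.9725934907404
headfront [[52.0, -16.2], [52.0, 18.3]]
headsides [[28.7, -20.2], [28.7, 22.0]]
green [[32.7, 0.4]]
barfront [[49.5, -7.7], [49.5, 9.0]]
```

```bash
python3 -m inch '[0.01,0.0005,0,0,0,0.021,-1, 0.02,0.001,0,0,0,0,-1, 0.03,0.0015,0,0,0,0,-1, 0.02,0.001,0,0,0,0,-1, 0.01,0.0005,0,0,0,0,-1, 0,0,0,0,0,0,-1, 0,0,0,0,0,0,-1, 0,0,0,0,0,0,-1, 0,0,0,0,0,0,-1, 0,0,0,0,0,0,-1]'
python3 -m inch '[0,0,0.005,0,0,0,-1, 0,0,0.012,0,0,0,-1, 0,0,0.015,0,0,0,-1, 0,0,0.015,0,0,0,-1, 0,0,0.012,0,0,0,-1, 0,0,0.01,0,0,0,-1, 0,0,0.006,0,0,0,-1, 0,0,0,0,0,0,-1, 0,0,0,0,0,0,-1, 0,0,0,0,0,0,-1]'
python3 - <<'E'
from h import *
c=snap('wrist','w12');d=snap('top','t12');e=snap('scene','s12');s=manip.get_state();print(s['tool_pos'],s['tool_rot'],s['width'],s['wrist_force'])
for k in blobs(c,(50,100,60),(75,255,255),20): M=cv2.moments(k);print('green',M['m10']/M['m00'],M['m01']/M['m00'])
# lamp underside (lower front edge) in scene: yellow blob
for n,q in(('sc',e),('top',d),('wr',c)):
    for k in blobs(q,(20,150,60),(32,255,255),20): print(n,'yellow',cv2.boundingRect(k))
y=s['tool_rot'][2];ex=np.array([np.cos(y),np.sin(y),0]);ey=np.array([np.sin(y),-np.cos(y),0]);P=s['tool_pos']
print('pred sc bottom-front corners',proj(e,[P+[0,0,-4.3]+52*ex+b*ey for b in(-22,22)]).round(1).tolist(),'top-front',proj(e,[P+[0,0,27.7]+52*ex+b*ey for b in(-22,22)]).round(1).tolist())
E
```

```text
time_s: 17.9
tool_pos: [587.0, 304.1, 154.3]
tool_rot: [-3.141, 0.0, 0.042]
wrist_force: [-0.3, -0.3, -1.4]
width: 22.8
time_s: 18.9
tool_pos: [588.2, 304.2, 79.8]
tool_rot: [-3.141, -0.001, 0.042]
wrist_force: [-1.0, -0.4, -3.0]
width: 23.2
[588.03919344 304.15482579  79.70918877] [-3.14107334e+00 -1.09388206e-03  4.18351529e-02] 22.60014332240111 [ 0.74506411 -0.70390838 -4.28074599]
green 251.59547794940673 212.68726214461606
sc yellow (362, 154, 28, 32)
top yellow (101, 187, 20, 24)
top yellow (113, 163, 10, 8)
wr yellow (209, 144, 87, 94)
pred sc bottom-front corners [[388.0, 187.7], [370.9, 189.2]] top-front [[390.7, 178.5], [373.3, 180.0]]
```

The lamp is over the block and matches the prediction in the scene view. I'll trim y by 1.4 mm and go down the last 19.4 mm.

```bash
python3 -m inch '[0,-0.0014,0,0,0,0,-1, 0,0,0.003,0,0,0,-1, 0,0,0.004,0,0,0,-1, 0,0,0.004,0,0,0,-1, 0,0,0.004,0,0,0,-1, 0,0,0.003,0,0,0,-1, 0,0,0.0014,0,0,0,-1, 0,0,0,0,0,0,-1, 0,0,0,0,0,0,-1, 0,0,0,0,0,0,-1]'
python3 - <<'E'
from h import *
c=snap('wrist','w13');e=snap('scene','s13');P=[]
for i in range(3): s=manip.get_state();P.append(s['tool_pos']);snap('top','t13')
print(np.round(P,2).tolist(),s['tool_rot'],s['qd'].round(4),s['width'],s['wrist_force'])
for k in blobs(c,(50,100,60),(75,255,255),20): M=cv2.moments(k);print('green',M['m10']/M['m00'],M['m01']/M['m00'])
P=np.mean(P,0);y=s['tool_rot'][2];ex=np.array([np.cos(y),np.sin(y),0]);ey=np.array([np.sin(y),-np.cos(y),0])
ks=max((k for k in blobs(e,(20,150,60),(32,255,255),20)),key=cv2.contourArea);print('sc yellow',cv2.boundingRect(ks))
print('pred sc bottom',proj(e,[P+[0,0,-4.3]+52*ex+b*ey for b in(-22,22)]).round(1).tolist())
# top: green dot triangulated between top and scene
t=load('t13')
for n,q in(('top',t),('sc',e)):
    for k in blobs(q,(45,80,50),(80,255,255),4):
        m=k.reshape(-1,2).mean(0)
        if abs(m[0]-(120 if n=='top' else 375))<40 and 130<m[1]<240: print(n,'dot',m,(ray(q,m,P[2]+65.7)[0]-P).round(1))
# other blocks/bystander/lever shift vs start in scene & top
for n,a,b,box in(('sc blue/plain',load('sc0'),e,(270,345,150,215)),('sc phone/tape',load('sc0'),e,(80,250,215,265)),('top tape/phone',load('top0'),t,(265,420,115,162)),('sc counter',load('sc0'),e,(185,235,150,215))):
    x0,x1,y0,y1=box;D=np.abs(a['frame'][y0:y1,x0:x1].astype(int)-b['frame'][y0:y1,x0:x1]).max(2);print(n,(D>50).sum())
E
```

```text
time_s: 20.05
tool_pos: [587.7, 305.4, 59.9]
tool_rot: [-3.141, -0.0, 0.042]
wrist_force: [0.1, -0.3, -2.6]
width: 22.6
[[587.7, 305.43, 59.87], [587.64, 305.4, 59.82], [587.62, 305.4, 59.82]] [-3.14140994e+00 -2.20089812e-04  4.18169763e-02] [-0.0006 -0.0002  0.0001 -0.0002 -0.0014  0.0007] 22.992260288432988 [-0.77920741 -0.1464564  -2.00460308]
green 251.61716621253407 212.714123524069
sc yellow (361, 160, 28, 32)
pred sc bottom [[386.8, 193.1], [369.9, 194.6]]
sc dot [381.69230769 168.84615385] [34.2  1.6 65.7]
sc blue/plain 49
sc phone/tape 0
top tape/phone 0
sc counter 0
```

Run:
```python
from h import *
for n in('sc0','s13'):
    for lo,hi in(((105,120,60),(125,255,255)),((15,40,120),(30,140,255))):
        print(n,[k.reshape(-1,2).mean(0).round(1).tolist() for k in blobs(load(n),lo,hi,10) if 270<k[:,0,0].mean()<350 and 150<k[:,0,1].mean()<215])
s=manip.get_state();print(s['tool_pos'],s['width']);print(manip.sign_off())
```

```text
sc0 [[298.4, 191.0]]
sc0 [[331.0, 179.7]]
s13 [[298.6, 190.8]]
s13 [[331.0, 179.8]]
[587.5679045  305.36723893  59.772647  ] 23.263300903978763
the job is handed in; nothing more can be done
None
```

The job is handed in at about 20 s of the 64 s allowed. The arm was still holding the lamp over the red-banded block, and no check after the first lever try showed a failure.

- **Lever:** My first try passed over the post, because the drawn fingertips sit about 35 mm above the reported TCP. I lowered the tool and pushed again. The force jumped to 22 N at about 0.89 rad, so it was on its stop, and it sprang back to rest.
- **Lamp:** I gripped it by the handle bar (23 mm opening) and it did not slip in the jaws. It crossed the tray walls with its underside at about 150 mm.
- **Final pose:** The tool is at x 587.6, y 305.4 against a measured block centre of 587.6, 305.0. Its yaw is 2.4°, against block edges measured at 2.1–2.8°. Joint speeds were practically zero, and the wrist force was about the lamp's weight. The underside is about 14.5 mm above the block, going by the lamp's height when it was gripped and the stated block and tray heights.
- **Other objects:** The tape roll, phone and counter showed no change in the pictures. The blue and plain blocks' bands moved less than 0.3 px.

Two small disagreements remain:
- The camera estimates of the lamp's lengthwise position differed by about 4 mm before the grasp. Measured in the grip, the lamp was centred to within about 1 mm.
- 49 pixels changed near the other blocks. I took this to be shadow.

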